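# Make up two sampling kits at the clean-room bench

### The job

Make up the two sampling kits from the stock on the grey mat: the blue caddy gets the orange-capped vial and the yellow nozzle, the pink caddy gets the green-capped and the black-capped vial. Stand each vial upright in an outer compartment of its own, and push the yellow nozzle firmly down onto the blue caddy's tapered spigot so that it sticks there, upright. Let go of everything, and leave the purple nozzle, the white bottle and the pink tube rack where they are.

Things in the scene. Friction and masses are not known exactly. Their poses are not given: they have to be found in the camera images.
- caddy_blue: blue kit tray, fixed, 64 (x) by 236 mm (y), walls 16 mm high, floor 3 mm thick, three compartments in a row: the outer two (centres y = +78, -78 mm, free 58 x 74 mm) take a vial each; in the middle, on the z axis, a round foot 24 mm high bears a white tapered spigot: radius 12 mm at height 24, 9 mm at 54, then a nose to 3 mm at its tip, height 62. Origin: centre of underside, on the bench; z up
- caddy_pink: pink (magenta) kit tray, fixed, 64 (x) by 236 mm (y), walls 16 mm high, floor 3 mm thick, three compartments in a row: the outer two (centres y = +78, -78 mm, free 58 x 74 mm) take a vial each; in the middle, on the z axis, a round foot 24 mm high bears a white tapered spigot: radius 12 mm at height 24, 9 mm at 54, then a nose to 3 mm at its tip, height 62. Origin: centre of underside, on the bench; z up
- vial_orange: sample vial standing upright: round white body of 28 mm diameter, straight from 2 to 47 mm, orange cap (29 mm diameter, from 51 mm to the top at 68 mm) and orange band near the foot; about 40 g, loose. Origin: centre of the underside, z up
- vial_green: sample vial standing upright: round white body of 28 mm diameter, straight from 2 to 47 mm, green cap (29 mm diameter, from 51 mm to the top at 68 mm) and green band near the foot; about 40 g, loose. Origin: centre of the underside, z up
- vial_black: sample vial standing upright: round white body of 28 mm diameter, straight from 2 to 47 mm, black cap (29 mm diameter, from 51 mm to the top at 68 mm) and black band near the foot; about 40 g, loose. Origin: centre of the underside, z up
- nozzle_yellow: yellow nozzle standing on its open mouth, 60 mm tall, 30 g: mouth 34 mm wide outside, skirt 28 to 23 mm, straight grip 24 mm diameter from 28 to 50 mm up, cone to 8 mm tip. Socket inside: 28 mm wide at mouth, 22 at 7 mm up, 17 at 29. Origin: mouth centre, z to tip. On the spigot it wedges with its origin about 29 mm above the caddy's; a push of 10 N sets it
- nozzle_purple: purple nozzle standing on its open mouth, 60 mm tall, 30 g: mouth 34 mm wide outside, skirt 28 to 23 mm, straight grip 24 mm diameter from 28 to 50 mm up, cone to 8 mm tip. Socket inside: 28 mm wide at mouth, 22 at 7 mm up, 17 at 29. Origin: mouth centre, z to tip. Not part of either kit; it stays where it stands
- bottle: a bystander: a round white bottle with a blue cap, 56 mm in diameter, 100 mm tall, loose, beyond the caddies. Origin: centre of the underside
- tube_rack: a bystander: a pink tube rack, a loose block 80 mm (x) by 120 mm (y) by 45 mm high with small dark holes drawn on top, on the robot's right. Origin: centre of the underside

How it is judged:
By the outcome, as a careful person would: the job done as asked, in the order asked, and still so for the second after the job is handed in, with the robot touching nothing.
It also fails if it takes over 109 s, if anything falls off the work surface, if the arm or the gripper's body presses on something with over 40 N, if the wrist force passes 120 N, or if a joint passes its speed limit or range.

### The arm

A 7-joint arm with a two-finger parallel gripper is mounted at the origin on the work surface. World frame = base frame: x ahead of the robot, y to its left, z up, the work surface at z = 0. Lengths are in m, angles in rad, forces in N, time in s.
With the tool pointing down it reaches from about 0.425 to 0.95 m from the base axis. Payload 4.7 kg.
Tool frame: the origin (TCP) lies midway between the tips of the shut fingers; the grasp point (between the pads) lies 19 mm behind it; z points along the fingers, y is the direction in which the jaws open and shut (so a half turn about z gives the same grasp; the last joint's range is limited). The gripper opens to 87 mm and grips with 3 to 60 N. Pads are 19 mm wide; open, the fingers measure 117 mm over their backs; the gripper's body (75 mm by 190 mm) begins 51 mm behind the grasp point.
Start: joints at [1.3, 0.469, -0.049, 1.532, 0.024, 1.141, -0.082], TCP at [0.162, -0.655, 0.223] pointing down, gripper open.
Joint ranges: [-2.59, 2.59], [-0.33, 1.99], [-1.39, 1.29], [0.1, 2.45], [-1.04, 4.18], [0.21, 1.99], [-2.66, 2.66]. Speed limits (rad/s): [2.57, 2.57, 3.14, 3.14, 3.14, 3.14, 3.14].

### API

Orientations are given as [roll, pitch, yaw] about the fixed x, y, z axes, in that order (R = Rz(yaw) Ry(pitch) Rx(roll)).
In Python, from cell import * gives the robot as it stands.
- The arm moves only by the tool apply_moves, never from a script. Its argument "motion" is a list of rows, each an object of numbers: "jaw": the opening, from 0 (shut) to 1 (fully open); "x", "y", "z": the shift along the tool's x, y, z in cm; "roll": the turn about the tool's z in degrees. In form: [{"jaw": .., "x": .., "y": .., "z": .., "roll": ..}, ...]. A call has 1 to 8 rows; each row shifts and turns the commanded pose from where the row before left it, along the tool's axes as they then stand; what a row does not reach is not made up. A row lasts 1/8 s, in which the tool goes at most 62.5 mm and 10.7 degrees, less where a joint would pass 70% of its speed; a pose out of reach is approached as far as the arm can. A call is refused whole if a number of a shift passes 6.25 or a number of a turn 10.7, either way. A call with a gripper value outside its range is refused whole. The fingers move at their own pace and stop on an object; "grip_force" is the grip in N (left out, the last holds). Time passes only in rows, so rows that do not move let the fingers close. It gives the time, the measured TCP pose, the force and the opening at its end, in the units of the state.
- state(): the state, without advancing time (a new reading comes with each control period).
- get_image(name): name is "scene" or "top" or "wrist"; returns a dict with "color" (400x640x3 uint8, red, green, blue), "z_map" (400x640 float32, m along the optical axis (not along the pixel's ray), 0 where there is no reading), "camera_matrix" (3x3 intrinsics, pixels), "k1" (the pictures are not rectified: a ray, as slopes to the right and down, at radius r is drawn at 1 + k1 r^2 times it, then the intrinsics apply), "T" (4x4, takes a point from camera to world coordinates); the wrist camera has in their place "T_tool_cam" (4x4, takes a point from camera to tool coordinates, whose origin is the TCP and whose axes are the flange's). Camera axes: x right, y up, looking along -z (the intrinsics and any distortion apply to the point x, -y, -z); pixel columns grow to the right and rows downward; lengths in m; the calibration is good to about 2 mm. A picture is of the moment at which its call begins: read the wrist's pose just before it.
- hand_in(): hands the job in, once; it reports no verdict.
The state is a dict: "t": time; "joint_pos": joint angles; "qd": joint speeds; "effort": joint torques, N m; "ee_pos": TCP position; "tool_rot": TCP orientation; "ft_force": force on the tool from outside, world axes, zero at the start; "torque": the same for the moment, N m; "grip_width": finger opening in m.
Only numpy, scipy, OpenCV 4.12 (cv2) and the standard library are available. Lean on these libraries where they do the work, as an engineer would, in place of code of your own. Each camera call takes 0.05 s, during which the arm holds its last target.

## Working session

There is one attempt and no reset: what is moved stays moved. The work goes in short steps, Python scripts to look and compute and a tool call to move; the robot and the scene stay as the last step left them, time stands still between calls to the robot, and variables do not carry over. Pictures are saved under pics/ and viewed, and the job is handed in when it is done.

Besides the shell and the picture viewer there is one more tool, called after "Call:" by a JSON object that holds its "method" and its "body", one argument or row to a line. apply_moves: Moves the arm, as the interface text tells. Its arguments: {"type":"object","properties":{"motion":{"type":"array","items":{"type":"object","properties":{"jaw":{"type":"number"},"x":{"type":"number"},"y":{"type":"number"},"z":{"type":"number"},"roll":{"type":"number"}}}},"grip_force":{"type":"number"}},"required":["motion"]}

```bash
mkdir -p pics; ls
python3 - <<'E'
from cell import *
import cv2,numpy as np
print(state())
for n in ["scene","top","wrist"]:
    d=get_image(n); cv2.imwrite(f"pics/{n}0.png",d["color"][:,:,::-1]); np.savez(f"{n}0.npz",**d)
    print(n,d["camera_matrix"].tolist(),d["k1"],d.get("T",d.get("T_tool_cam")).round(4).tolist(),(d["z_map"]>0).mean())
E
```

```text
pics
{'t': 0.0, 'joint_pos': array([ 1.30005937,  0.46943685, -0.0486259 ,  1.53369367,  0.02411573,
        1.14098612, -0.0823117 ]), 'qd': array([ 0.00084206,  0.00048779,  0.00095609, -0.00013417,  0.0015779 ,
       -0.00070912,  0.00048761]), 'effort': array([ 4.73837717e-04, -5.07979023e+01, -8.07997724e-02, -2.36165500e+01,
       -6.13822276e-02,  3.78337177e-02,  1.66901236e-04]), 'ee_pos': array([ 0.16153398, -0.65477027,  0.22150273]), 'tool_rot': array([-3.13965637e+00,  7.11631325e-05,  2.41891142e-01]), 'ft_force': array([ 0.15828352, -0.00697779, -0.9898843 ]), 'torque': array([0.04751487, 0.02297623, 0.0140994 ]), 'grip_width': 0.08682544782894319}
scene [[361.07210262847934, 0.0, 316.5260066013701], [0.0, 361.07210262847934, 200.24774817541228], [0.0, 0.0, 1.0]] -0.009241588468549198 [[0.0223, -0.6048, 0.796, 1.3759], [0.9996, -0.0022, -0.0297, -0.1301], [0.0197, 0.7963, 0.6045, 0.5964], [0.0, 0.0, 0.0, 1.0]] 0.9958984375
top [[476.61682715222486, 0.0, 316.9367078391042], [0.0, 476.61682715222486, 199.04774199799792], [0.0, 0.0, 1.0]] -0.07494033188482391 [[-0.0046, 0.9966, -0.0828, 0.5657], [-0.9999, -0.0057, -0.0121, -0.1259], [-0.0125, 0.0828, 0.9965, 1.0943], [0.0, 0.0, 0.0, 1.0]] 0.99604296875
wrist [[359.39199132822705, 0.0, 322.55089773265337], [0.0, 359.39199132822705, 197.8490369549265], [0.0, 0.0, 1.0]] -0.06460415268256375 [[-0.0007, 0.9552, 0.2959, 0.0818], [1.0, 0.0006, 0.0007, 0.0001], [0.0005, 0.2959, -0.9552, -0.1614], [0.0, 0.0, 0.0, 1.0]] 0.99598828125
```

View pics/scene0.png

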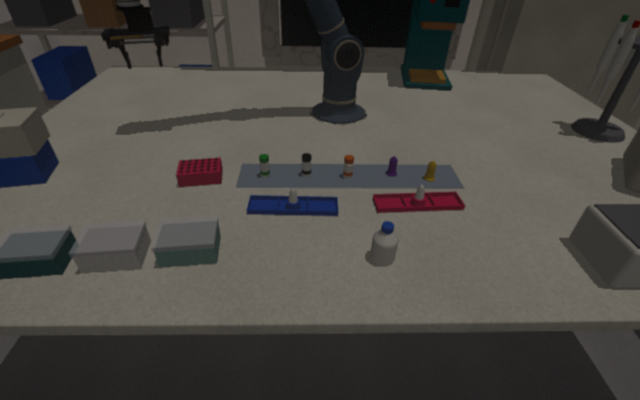

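View pics/top0.png

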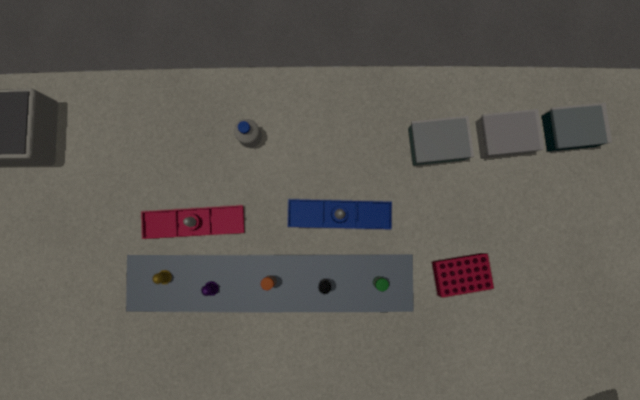

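View pics/wrist0.png

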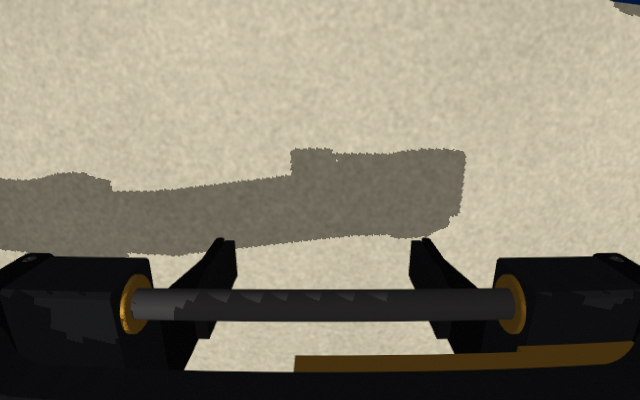

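```bash
cat > h.py <<'E'
import numpy as np,cv2
def pix2ray(d,uv):
    uv=np.atleast_2d(uv).astype(float); K=d["camera_matrix"];k=float(d["k1"])
    p=np.c_[(uv[:,0]-K[0,2])/K[0,0],(uv[:,1]-K[1,2])/K[1,1]]
    q=cv2.undistortPoints(uv.reshape(-1,1,2),K,np.array([k,0,0,0,0.])).reshape(-1,2)
    return np.c_[q[:,0],-q[:,1],-np.ones(len(q))]
def onplane(d,uv,z,T=None):
    T=d["T"] if T is None else T
    r=pix2ray(d,uv)@T[:3,:3].T; o=T[:3,3]
    return o+r*((z-o[2])/r[:,2])[:,None]
def cloud(d,T=None):
    T=d["T"] if T is None else T
    v,u=np.mgrid[0:400,0:640]; uv=np.c_[u.ravel(),v.ravel()]
    r=pix2ray(d,uv)*d["z_map"].reshape(-1,1)
    return (r@T[:3,:3].T+T[:3,3]).reshape(400,640,3)
E
python3 - <<'E'
from h import *
d=np.load("top0.npz"); P=cloud(d); hsv=cv2.cvtColor(d["color"],cv2.COLOR_RGB2HSV)
Z=P[...,2]
print("bench z",np.median(Z[320:380,200:400]),"mat",np.median(Z[300:308,140:400]), Z[300:308,140:400].std())
# objects on mat via height
m=((Z>0.03)&(Z<.2)).astype(np.uint8); m[:190]=0; m[:,430:]=0
n,l,s,c=cv2.connectedComponentsWithStats(m)
for i in range(1,n):
    if s[i,4]<15: continue
    q=P[l==i]; zt=np.percentile(q[:,2],97); print(c[i].round(1),s[i],"ztop",zt.round(4), "top c",q[q[:,2]>zt-.008].mean(0).round(4),(q[q[:,2]>zt-.008]).shape[0],"med rgb",np.median(d["color"][l==i],0))
H,S,V=cv2.split(hsv)
for nm,mm in(("blue",(H>108)&(H<128)&(S>170)),("pink",(H>160)&(S>150))):
    mm=mm.astype(np.uint8); mm[:190]=0; mm[:,430:]=0;mm[250:]=0
    mm=cv2.morphologyEx(mm,cv2.MORPH_CLOSE,np.ones((15,15)))
    cs,_=cv2.findContours(mm,0,2); cc=max(cs,key=cv2.contourArea)[:,0]
    w=onplane(d,cc,.016)[:,:2]
    r=cv2.minAreaRect(w.astype(np.float32)*1000); print(nm,r,cv2.boxPoints(r).round(1).tolist())
E
```

```text
bench z -0.00011754162816535185 mat 0.0006620750113045526 0.06337148817578661
[339.1 213.6] [335 209  10  10  77] ztop 0.0624 top c [ 0.6203 -0.162   0.0586] 43 med rgb [68. 67. 68.]
[188.6 220.8] [183 216  12  10  89] ztop 0.0619 top c [0.6065 0.1732 0.0577] 46 med rgb [69. 55. 56.]
[158.2 278.4] [152 273  14  12 125] ztop 0.0602 top c [0.4781 0.2389 0.0564] 60 med rgb [65. 55. 21.]
[267.7 282.6] [261 276  15  14 161] ztop 0.0719 top c [ 0.4712 -0.0056  0.0679] 138 med rgb [109.  60.  32.]
[380.9 283.6] [374 277  15  14 166] ztop 0.0712 top c [ 0.468  -0.2507  0.0677] 140 med rgb [29. 74. 34.]
[324.  286.5] [318 280  13  14 152] ztop 0.0708 top c [ 0.4627 -0.1276  0.0678] 139 med rgb [15. 14. 14.]
[206.6 289.8] [201 284  12  12 115] ztop 0.0618 top c [0.4544 0.1301 0.0581] 44 med rgb [31. 12. 42.]
blue ((621.3897705078125, -163.82557678222656), (229.27639770507812, 57.30628204345703), 88.44892120361328) [[589.5999755859375, -277.6000061035156], [646.9000244140625, -279.20001220703125], [653.0999755859375, -50.0], [595.9000244140625, -48.5]]
pink ((605.0108642578125, 171.90841674804688), (60.15339279174805, 234.4974365234375), 3.372638463973999) [[568.0999755859375, 287.20001220703125], [581.9000244140625, 53.099998474121094], [641.9000244140625, 56.599998474121094], [628.0999755859375, 290.70001220703125]]
```

Call:
{"method": "apply_moves", "body": {
  "motion": [
    {"jaw":1,"roll":10.7},
    {"jaw":1,"roll":3.2},
    {"x":4,"y":-4.2,"jaw":1},
    {"x":4,"y":-4.2,"jaw":1},
    {"x":4,"y":-4.2,"jaw":1},
    {"x":4,"y":-4.2,"jaw":1},
    {"x":4,"y":-4.2,"jaw":1},
    {"x":4,"y":-4.2,"jaw":1}
  ],
  "grip_force": 15
}}

```text
schema error: expected keys jaw, x, y, z, roll
```

All keys are needed in each row.

Call:
{"method": "apply_moves", "body": {
  "motion": [
    {"jaw":1,"x":0,"y":0,"z":0,"roll":10.7},
    {"jaw":1,"x":0,"y":0,"z":0,"roll":3.2},
    {"jaw":1,"x":4,"y":-4.2,"z":0,"roll":0},
    {"jaw":1,"x":4,"y":-4.2,"z":0,"roll":0},
    {"jaw":1,"x":4,"y":-4.2,"z":0,"roll":0},
    {"jaw":1,"x":4,"y":-4.2,"z":0,"roll":0},
    {"jaw":1,"x":4,"y":-4.2,"z":0,"roll":0},
    {"jaw":1,"x":4,"y":-4.2,"z":0,"roll":0}
  ],
  "grip_force": 15
}}

```text
t: 1.15
ee_pos: [0.4028, -0.402, 0.2225]
tool_rot: [3.142, 0.0, -0.001]
ft_force: [0.5, 0.1, -0.2]
grip_width: 0.087
```

Call:
{"method": "apply_moves", "body": {
  "motion": [
    {"jaw":1,"x":1.4,"y":-5.6,"z":0,"roll":0},
    {"jaw":1,"x":1.4,"y":-5.6,"z":0,"roll":0},
    {"jaw":1,"x":1,"y":-5.6,"z":0,"roll":0},
    {"jaw":1,"x":1,"y":-5.6,"z":0,"roll":0},
    {"jaw":1,"x":1,"y":-5.6,"z":0,"roll":0},
    {"jaw":1,"x":0.6,"y":-5.6,"z":1,"roll":0},
    {"jaw":1,"x":0.4,"y":-5.6,"z":2,"roll":0},
    {"jaw":1,"x":0,"y":-0.4,"z":2,"roll":0}
  ]
}}

```text
t: 2.15
ee_pos: [0.4703, -0.0028, 0.1724]
tool_rot: [-3.14, -0.001, 0.008]
ft_force: [0.3, -0.3, -0.1]
grip_width: 0.0869
```

```bash
cat >> h.py <<'E'
from scipy.spatial.transform import Rotation as R
def wristT(s,d):
    T=np.eye(4);T[:3,:3]=R.from_euler("xyz",s["tool_rot"]).as_matrix();T[:3,3]=s["ee_pos"]
    return T@d["T_tool_cam"]
def wlook(name):
    from cell import state,get_image
    s=state(); d=get_image("wrist"); cv2.imwrite(f"pics/{name}.png",d["color"][:,:,::-1])
    d["T"]=wristT(s,d); print("t",s["t"],"ee",np.round(s["ee_pos"],4),np.round(s["tool_rot"],4),"F",np.round(s["ft_force"],1),"w",round(s["grip_width"],4))
    return s,d,cloud(d)
def fit(P,col,zlo,zhi,c,rad):
    "circle fit of points in z band near c"
    q=P[(P[...,2]>zlo)&(P[...,2]<zhi)&(np.hypot(P[...,0]-c[0],P[...,1]-c[1])<rad)]
    (x,y),r=cv2.minEnclosingCircle((q[:,:2]*1000).astype(np.float32))
    return len(q),q.mean(0).round(4),(round(x,1),round(y,1),round(r,1))
E
python3 - <<'E'
from h import *
s,d,P=wlook("w1")
print(fit(P,d["color"],.06,.08,(.4712,-.0056),.03))
E
```

```text
t 2.15 ee [ 0.4703 -0.0028  0.1724] [-3.1401e+00 -1.2000e-03  7.5000e-03] F [ 0.3 -0.3 -0.1] w 0.0869
(1040, array([ 0.472 , -0.0047,  0.0667]), (471.0, -4.7, 14.2))
```

View pics/w1.png

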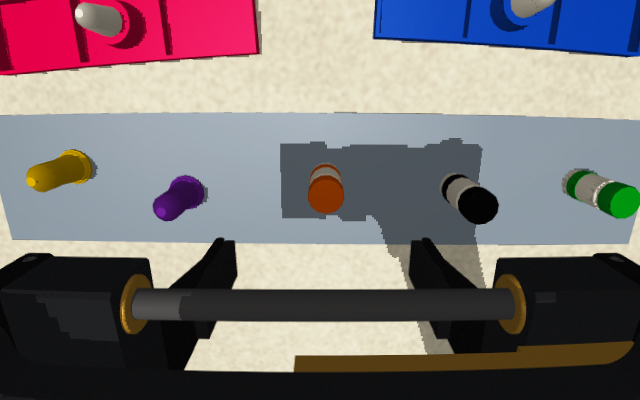

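Call:
{"method": "apply_moves", "body": {
  "motion": [
    {"jaw":1,"x":0,"y":0,"z":5,"roll":0},
    {"jaw":1,"x":0,"y":0,"z":4,"roll":0},
    {"jaw":1,"x":0,"y":0,"z":0,"roll":0}
  ]
}}

```text
t: 2.58
ee_pos: [0.4678, -0.0084, 0.0805]
tool_rot: [3.141, 0.007, -0.002]
ft_force: [-0.5, -1.2, 0.0]
grip_width: 0.0873
```

Call:
{"method": "apply_moves", "body": {
  "motion": [
    {"jaw":1,"x":0.3,"y":-0.3,"z":3,"roll":0},
    {"jaw":1,"x":0,"y":0,"z":3,"roll":0},
    {"jaw":1,"x":0,"y":0,"z":0,"roll":0},
    {"jaw":0,"x":0,"y":0,"z":0,"roll":0},
    {"jaw":0,"x":0,"y":0,"z":0,"roll":0},
    {"jaw":0,"x":0,"y":0,"z":0,"roll":0},
    {"jaw":0,"x":0,"y":0,"z":0,"roll":0}
  ],
  "grip_force": 12
}}

```text
t: 3.45
ee_pos: [0.4735, -0.0047, 0.023]
tool_rot: [3.141, -0.001, -0.001]
ft_force: [-0.3, -0.6, 0.7]
grip_width: 0.0546
```

Call:
{"method": "apply_moves", "body": {
  "motion": [
    {"jaw":0,"x":-0.2,"y":0,"z":0.2,"roll":0},
    {"jaw":0,"x":0,"y":0,"z":0,"roll":0},
    {"jaw":0,"x":0,"y":0,"z":0,"roll":0},
    {"jaw":0,"x":0,"y":0,"z":0,"roll":0},
    {"jaw":0,"x":0,"y":0,"z":0,"roll":0},
    {"jaw":0,"x":0,"y":0,"z":0,"roll":0}
  ]
}}

```text
t: 4.2
ee_pos: [0.4712, -0.0046, 0.0205]
tool_rot: [3.142, -0.0, -0.001]
ft_force: [-0.4, -0.3, -0.6]
grip_width: 0.0286
```

Run:
```python
from cell import *
import cv2
s=state();print(s["t"],s["ee_pos"],s["grip_width"],s["ft_force"])
```

```text
4.2 [ 0.47119975 -0.00461677  0.02052218] 0.02860491482681399 [-0.4321535  -0.2971716  -0.58688372]
```

Call:
{"method": "apply_moves", "body": {
  "motion": [
    {"jaw":0,"x":0,"y":0,"z":-3,"roll":0},
    {"jaw":0,"x":0,"y":0,"z":-5,"roll":0},
    {"jaw":0,"x":3,"y":1.6,"z":-2,"roll":0},
    {"jaw":0,"x":4,"y":2.2,"z":0,"roll":0},
    {"jaw":0,"x":4,"y":2.2,"z":0,"roll":0},
    {"jaw":0,"x":3,"y":1.6,"z":0,"roll":0},
    {"jaw":0,"x":1.2,"y":0.5,"z":0,"roll":0},
    {"jaw":0,"x":0,"y":0,"z":0,"roll":0}
  ]
}}

```text
t: 5.2
ee_pos: [0.6228, -0.0854, 0.1201]
tool_rot: [-3.141, 0.001, -0.001]
ft_force: [-0.4, -0.5, -0.9]
grip_width: 0.0282
```

Run:
```python
from h import *
s,d,P=wlook("w2")
hsv=cv2.cvtColor(d["color"],cv2.COLOR_RGB2HSV);H,S,V=cv2.split(hsv)
m=((H>108)&(H<128)&(S>150)).astype(np.uint8)
q=P[(m>0)&(P[...,2]>.013)&(P[...,2]<.019)]
r=cv2.minAreaRect((q[:,:2]*1000).astype(np.float32));print(r,cv2.boxPoints(r).round(1).tolist())
print("spigot",fit(P,None,.05,.07,(.621,-.163),.03),fit(P,None,.03,.05,(.621,-.163),.03))
```

```text
t 5.2 ee [ 0.6228 -0.0854  0.1201] [-3.1411e+00  1.1000e-03 -8.0000e-04] F [-0.4 -0.5 -0.9] w 0.0282
((622.0980834960938, -163.84580993652344), (236.73541259765625, 64.86534881591797), 88.29596710205078) [[586.2000122070312, -281.20001220703125], [651.0, -283.1000061035156], [658.0, -46.5], [593.2000122070312, -44.599998474121094]]
spigot (562, array([ 0.624 , -0.1617,  0.0564]), (622.4, -162.7, 9.6)) (420, array([ 0.6278, -0.1585,  0.0399]), (623.4, -162.5, 10.8))
```

View pics/w2.png

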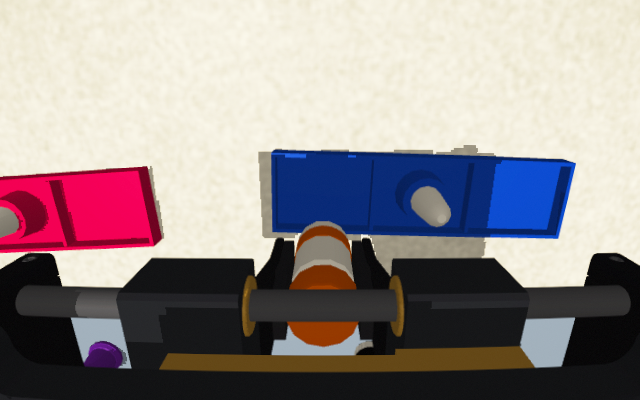

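Call:
{"method": "apply_moves", "body": {
  "motion": [
    {"jaw":0,"x":0.1,"y":0,"z":4,"roll":0},
    {"jaw":0,"x":0,"y":0,"z":3,"roll":0},
    {"jaw":0,"x":0,"y":0,"z":1.5,"roll":0},
    {"jaw":0,"x":0,"y":0,"z":0.8,"roll":0},
    {"jaw":0,"x":0,"y":0,"z":0.3,"roll":0},
    {"jaw":0,"x":0,"y":0,"z":0,"roll":0}
  ]
}}

```text
t: 6.0
ee_pos: [0.6246, -0.0857, 0.0253]
tool_rot: [3.141, -0.001, -0.001]
ft_force: [-0.6, -1.0, 0.7]
grip_width: 0.0279
```

Call:
{"method": "apply_moves", "body": {
  "motion": [
    {"jaw":0,"x":0,"y":0,"z":0.2,"roll":0},
    {"jaw":0,"x":0,"y":0,"z":0,"roll":0},
    {"jaw":0,"x":0,"y":0,"z":0,"roll":0}
  ]
}}

```text
t: 6.38
ee_pos: [0.6249, -0.0858, 0.0234]
tool_rot: [3.141, -0.002, -0.001]
ft_force: [-0.5, 0.8, 3.7]
grip_width: 0.0285
```

Contact (3.7 N) on the floor; release.

Call:
{"method": "apply_moves", "body": {
  "motion": [
    {"jaw":0.45,"x":0,"y":0,"z":0,"roll":0},
    {"jaw":0.45,"x":0,"y":0,"z":0,"roll":0},
    {"jaw":0.45,"x":0,"y":0,"z":0,"roll":0},
    {"jaw":0.45,"x":0,"y":0,"z":0,"roll":0}
  ]
}}

```text
t: 6.88
ee_pos: [0.6239, -0.0857, 0.0223]
tool_rot: [-3.142, 0.0, -0.001]
ft_force: [-0.2, 0.3, 0.6]
grip_width: 0.0392
```

Run:
```python
from h import *
s,d,P=wlook("w3")
```

```text
t 6.875 ee [ 0.6239 -0.0857  0.0223] [-3.1415e+00  4.0000e-04 -7.0000e-04] F [-0.2  0.3  0.6] w 0.0392
```

View pics/w3.png

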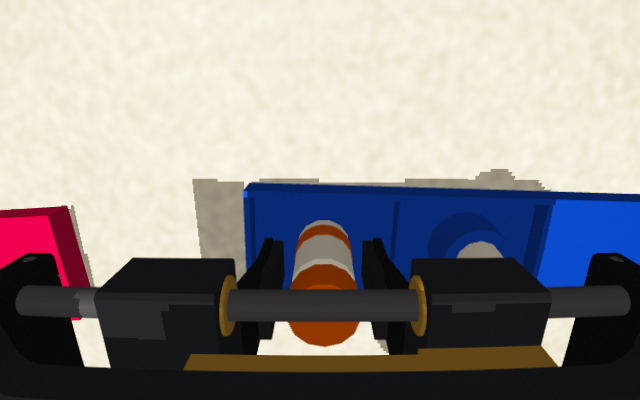

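Call:
{"method": "apply_moves", "body": {
  "motion": [
    {"jaw":0.45,"x":0,"y":0,"z":-4,"roll":0},
    {"jaw":0.6,"x":0,"y":0,"z":-5,"roll":0},
    {"jaw":0.8,"x":-2,"y":-5,"z":-3,"roll":0},
    {"jaw":1,"x":-2.6,"y":-5.5,"z":-2,"roll":0},
    {"jaw":1,"x":-2.6,"y":-5.5,"z":0,"roll":0},
    {"jaw":1,"x":-2.6,"y":-5.5,"z":0,"roll":0},
    {"jaw":1,"x":-2.6,"y":-5.5,"z":0,"roll":0},
    {"jaw":1,"x":-2,"y":-5,"z":0,"roll":0}
  ]
}}

```text
t: 7.92
ee_pos: [0.4797, 0.235, 0.1623]
tool_rot: [-3.142, -0.001, 0.0]
ft_force: [1.0, 0.2, -0.9]
grip_width: 0.0862
```

Call:
{"method": "apply_moves", "body": {
  "motion": [
    {"jaw":1,"x":0,"y":0,"z":0,"roll":0},
    {"jaw":1,"x":0,"y":0,"z":0,"roll":0},
    {"jaw":1,"x":0,"y":0,"z":0,"roll":0}
  ]
}}

```text
t: 8.3
ee_pos: [0.4818, 0.2312, 0.1618]
tool_rot: [3.141, 0.0, -0.004]
ft_force: [0.6, 0.0, -0.0]
grip_width: 0.0868
```

Run:
```python
from h import *
s,d,P=wlook("w4")
for z in ((.05,.056),(.056,.07),(.03,.05),(.01,.02),(0.003,.01)): print(z,fit(P,None,*z,(.478,.239),.03))
g=lambda m:(m>0)
hsv=cv2.cvtColor(d["color"],cv2.COLOR_RGB2HSV);H,S,V=cv2.split(hsv)
m=((H>160)&(S>150))
q=P[m&(P[...,2]>.013)&(P[...,2]<.019)]
r=cv2.minAreaRect((q[:,:2]*1000).astype(np.float32));print("pink",r)
```

```text
t 8.3 ee [0.4818 0.2312 0.1618] [ 3.1406  0.     -0.0039] F [ 0.6  0.  -0. ] w 0.0868
(0.05, 0.056) (387, array([0.4816, 0.2394, 0.0526]), (480.0, 239.7, 11.8))
(0.056, 0.07) (195, array([0.4802, 0.2396, 0.0581]), (479.8, 239.5, 6.8))
(0.03, 0.05) (222, array([0.4871, 0.2392, 0.0427]), (479.8, 239.9, 12.1))
(0.01, 0.02) (121, array([0.4888, 0.2391, 0.0151]), (481.2, 239.4, 13.2))
(0.003, 0.01) (257, array([0.4876, 0.2388, 0.0052]), (480.0, 239.5, 16.8))
pink ((604.6844482421875, 173.478271484375), (63.41310119628906, 236.3250732421875), 2.9099225997924805)
```

View pics/w4.png

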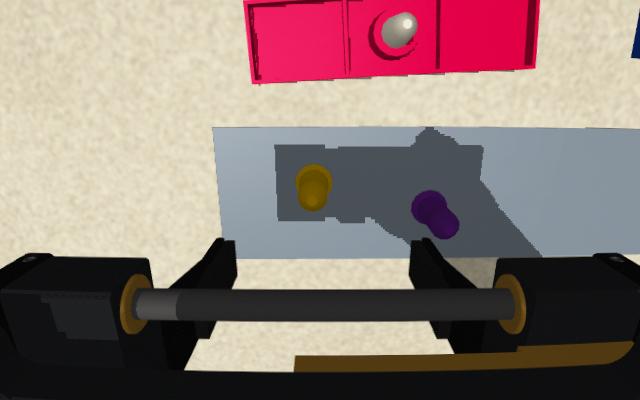

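Call:
{"method": "apply_moves", "body": {
  "motion": [
    {"jaw":0.8,"x":-0.2,"y":-0.8,"z":4,"roll":0},
    {"jaw":0.7,"x":0,"y":0,"z":4,"roll":0},
    {"jaw":0.7,"x":0,"y":0,"z":2,"roll":0},
    {"jaw":0.7,"x":0,"y":0,"z":0,"roll":0},
    {"jaw":0.7,"x":0,"y":0,"z":0,"roll":0}
  ]
}}

```text
t: 8.98
ee_pos: [0.48, 0.2409, 0.0629]
tool_rot: [-3.141, -0.001, -0.002]
ft_force: [1.2, -0.1, 0.3]
grip_width: 0.0614
```

Call:
{"method": "apply_moves", "body": {
  "motion": [
    {"jaw":0.7,"x":0,"y":0.1,"z":2.5,"roll":0},
    {"jaw":0.7,"x":0,"y":0,"z":1.2,"roll":0},
    {"jaw":0.7,"x":0,"y":0,"z":0,"roll":0},
    {"jaw":0.5,"x":0,"y":0,"z":0,"roll":0},
    {"jaw":0.4,"x":0,"y":0,"z":0,"roll":0}
  ]
}}

```text
t: 9.6
ee_pos: [0.4796, 0.2404, 0.0258]
tool_rot: [-3.141, -0.001, -0.001]
ft_force: [-0.0, -1.0, -0.1]
grip_width: 0.0485
```

Call:
{"method": "apply_moves", "body": {
  "motion": [
    {"jaw":0.3,"x":0,"y":0.1,"z":0.1,"roll":0},
    {"jaw":0.1,"x":0,"y":0,"z":0,"roll":0},
    {"jaw":0,"x":0,"y":0,"z":0,"roll":0},
    {"jaw":0,"x":0,"y":0,"z":0,"roll":0},
    {"jaw":0,"x":0,"y":0,"z":0,"roll":0},
    {"jaw":0,"x":0,"y":0,"z":0,"roll":0},
    {"jaw":0,"x":0,"y":0,"z":0,"roll":0}
  ],
  "grip_force": 40
}}

```text
t: 10.48
ee_pos: [0.479, 0.239, 0.0241]
tool_rot: [3.141, -0.0, -0.001]
ft_force: [0.9, -0.7, 0.8]
grip_width: 0.0226
```

Call:
{"method": "apply_moves", "body": {
  "motion": [
    {"jaw":0,"x":0,"y":0,"z":-3,"roll":0},
    {"jaw":0,"x":0,"y":0,"z":-5,"roll":0},
    {"jaw":0,"x":0,"y":0,"z":-4,"roll":0},
    {"jaw":0,"x":0,"y":0,"z":-2,"roll":0},
    {"jaw":0,"x":0,"y":0,"z":0,"roll":0}
  ]
}}

```text
t: 11.1
ee_pos: [0.4798, 0.2396, 0.1654]
tool_rot: [-3.14, -0.003, -0.001]
ft_force: [-0.2, -1.6, -0.4]
grip_width: 0.0234
```

Run:
```python
from h import *
s,d,P=wlook("w5")
from cell import get_image
d=get_image("scene");cv2.imwrite("pics/s5.png",cv2.resize(d["color"][120:220,360:520,::-1],None,fx=5,fy=5))
```

```text
t 11.1 ee [0.4798 0.2396 0.1654] [-3.1402e+00 -3.3000e-03 -9.0000e-04] F [-0.2 -1.6 -0.4] w 0.0234
```

View pics/w5.png

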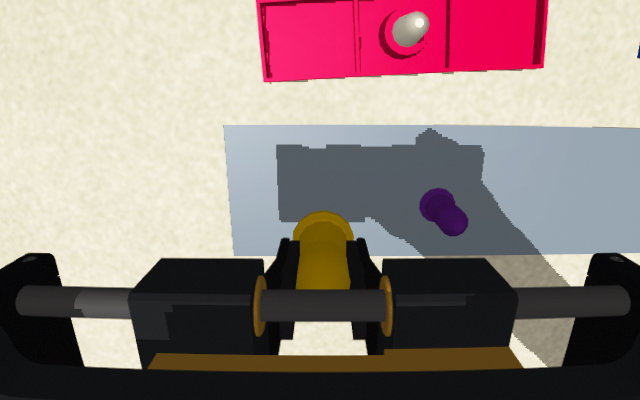

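View pics/s5.png

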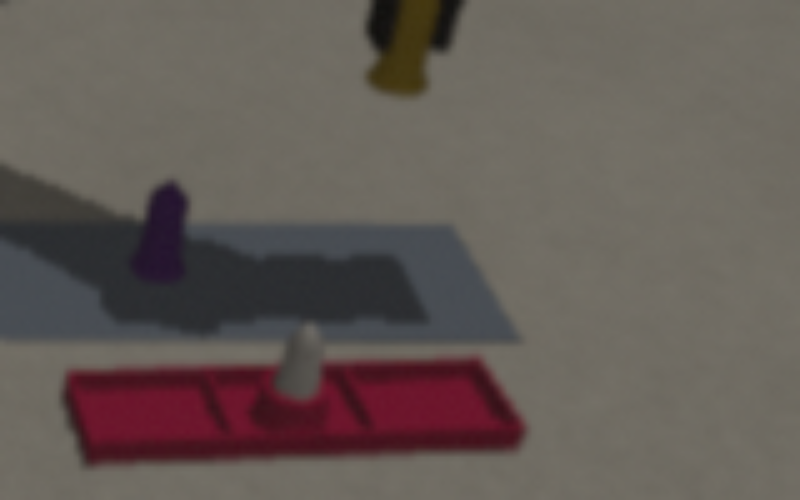

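Call:
{"method": "apply_moves", "body": {
  "motion": [
    {"jaw":0,"x":1,"y":3.3,"z":0,"roll":0},
    {"jaw":0,"x":1.9,"y":5.5,"z":0,"roll":0},
    {"jaw":0,"x":2,"y":5.6,"z":0,"roll":0},
    {"jaw":0,"x":2,"y":5.6,"z":0,"roll":0},
    {"jaw":0,"x":2,"y":5.6,"z":0,"roll":0},
    {"jaw":0,"x":2,"y":5.6,"z":0,"roll":0},
    {"jaw":0,"x":2,"y":5.5,"z":0,"roll":0},
    {"jaw":0,"x":1.2,"y":3.6,"z":0,"roll":0}
  ]
}}

```text
t: 12.2
ee_pos: [0.619, -0.1677, 0.1616]
tool_rot: [3.141, 0.003, -0.004]
ft_force: [1.2, 0.5, -0.3]
grip_width: 0.023
```

Call:
{"method": "apply_moves", "body": {
  "motion": [
    {"jaw":0,"x":0,"y":0,"z":0,"roll":0},
    {"jaw":0,"x":0,"y":0,"z":0,"roll":0},
    {"jaw":0,"x":0,"y":0,"z":0,"roll":0},
    {"jaw":0,"x":0,"y":0,"z":0,"roll":0}
  ]
}}

```text
t: 12.7
ee_pos: [0.6196, -0.1626, 0.1641]
tool_rot: [-3.141, 0.0, 0.001]
ft_force: [-0.3, 0.7, -0.1]
grip_width: 0.0228
```

Run:
```python
from h import *
s,d,P=wlook("w6")
e=s["ee_pos"]
hsv=cv2.cvtColor(d["color"],cv2.COLOR_RGB2HSV);H,S,V=cv2.split(hsv)
m=((H>108)&(H<128)&(S>150))
q=P[m&(P[...,2]>.013)&(P[...,2]<.019)]
r=cv2.minAreaRect((q[:,:2]*1000).astype(np.float32));print(r)
m=(H>18)&(H<32)&(S>150)&(np.abs(P[...,1]-e[1])<.03)&(P[...,2]>e[2]-.03)&(P[...,2]<e[2]-.008)
q=P[m]; print("mouth",q[:,2].min(),cv2.minEnclosingCircle((q[:,:2]*1000).astype(np.float32)))
print("orange",fit(P,None,.06,.08,(.6243,-.0858),.03))
```

```text
t 12.7 ee [ 0.6196 -0.1626  0.1641] [-3.1413e+00  1.0000e-04  1.3000e-03] F [-0.3  0.7 -0.1] w 0.0228
((622.3695068359375, -163.59207153320312), (236.09951782226562, 64.7542724609375), 88.21456146240234)
mouth 0.14001910473318427 ((623.3184204101562, -162.72760009765625), 16.530969619750977)
orange (1169, array([ 0.6261, -0.0872,  0.0693]), (625.1, -86.0, 14.3))
```

View pics/w6.png

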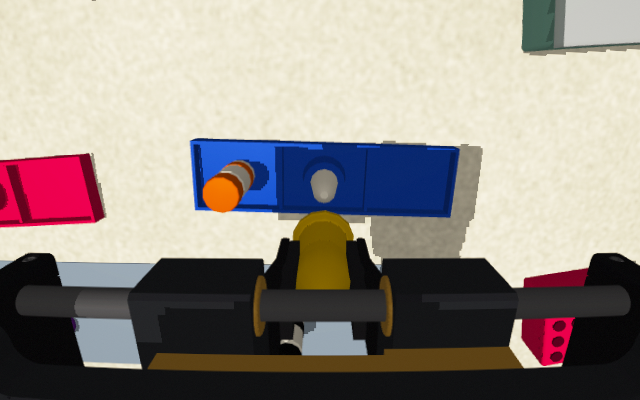

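Call:
{"method": "apply_moves", "body": {
  "motion": [
    {"jaw":0,"x":0,"y":0.1,"z":3,"roll":0},
    {"jaw":0,"x":0,"y":0,"z":3,"roll":0},
    {"jaw":0,"x":0,"y":0,"z":1,"roll":0},
    {"jaw":0,"x":0,"y":0,"z":0,"roll":0},
    {"jaw":0,"x":0,"y":0,"z":0,"roll":0},
    {"jaw":0,"x":0,"y":0,"z":0,"roll":0}
  ]
}}

```text
t: 13.5
ee_pos: [0.6205, -0.1651, 0.0954]
tool_rot: [3.141, -0.002, -0.001]
ft_force: [0.8, -0.8, 0.3]
grip_width: 0.0229
```

Run:
```python
from h import *
s,d,P=wlook("w7")
```

```text
t 13.5 ee [ 0.6205 -0.1651  0.0954] [ 3.141e+00 -2.200e-03 -8.000e-04] F [ 0.8 -0.8  0.3] w 0.0229
```

View pics/w7.png

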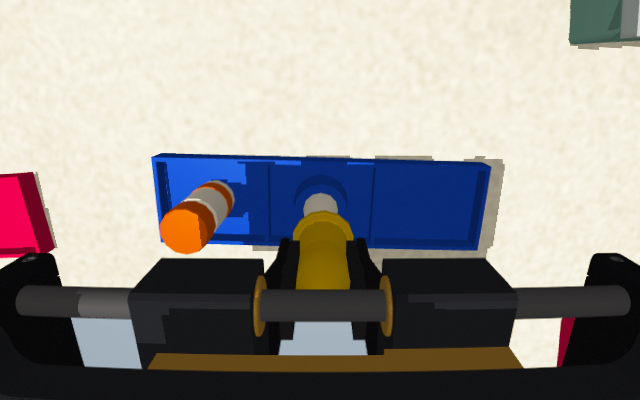

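Call:
{"method": "apply_moves", "body": {
  "motion": [
    {"jaw":0,"x":0,"y":-0.1,"z":0.6,"roll":0},
    {"jaw":0,"x":0,"y":0,"z":0.6,"roll":0},
    {"jaw":0,"x":0,"y":0,"z":0.6,"roll":0},
    {"jaw":0,"x":0,"y":0,"z":0.6,"roll":0},
    {"jaw":0,"x":0,"y":0,"z":0.4,"roll":0},
    {"jaw":0,"x":0,"y":0,"z":0,"roll":0}
  ]
}}

```text
t: 14.3
ee_pos: [0.6202, -0.1639, 0.0659]
tool_rot: [-3.141, -0.001, -0.001]
ft_force: [2.4, 0.7, -0.6]
grip_width: 0.0227
```

Call:
{"method": "apply_moves", "body": {
  "motion": [
    {"jaw":0,"x":0.1,"y":0,"z":0.4,"roll":0},
    {"jaw":0,"x":0,"y":0,"z":0.4,"roll":0},
    {"jaw":0,"x":0,"y":0,"z":0,"roll":0},
    {"jaw":0,"x":0,"y":0,"z":0,"roll":0}
  ]
}}

```text
t: 14.8
ee_pos: [0.621, -0.1639, 0.058]
tool_rot: [-3.141, -0.001, -0.001]
ft_force: [2.9, -0.1, -2.2]
grip_width: 0.0227
```

Call:
{"method": "apply_moves", "body": {
  "motion": [
    {"jaw":0,"x":0.1,"y":0,"z":0.3,"roll":0},
    {"jaw":0,"x":0,"y":0,"z":0.2,"roll":0},
    {"jaw":0,"x":0,"y":0,"z":0,"roll":0},
    {"jaw":0,"x":0,"y":0,"z":0,"roll":0}
  ]
}}

```text
t: 15.3
ee_pos: [0.6216, -0.1636, 0.0528]
tool_rot: [-3.141, 0.0, -0.001]
ft_force: [1.1, 1.1, -1.6]
grip_width: 0.0232
```

Depth near seating, no force yet; push on in small steps.

Call:
{"method": "apply_moves", "body": {
  "motion": [
    {"jaw":0,"x":0,"y":0,"z":0.2,"roll":0},
    {"jaw":0,"x":0,"y":0,"z":0.1,"roll":0},
    {"jaw":0,"x":0,"y":0,"z":0,"roll":0},
    {"jaw":0,"x":0,"y":0,"z":0,"roll":0}
  ]
}}

```text
t: 15.8
ee_pos: [0.6218, -0.1637, 0.052]
tool_rot: [3.141, -0.0, -0.001]
ft_force: [-2.4, 2.4, 10.3]
grip_width: 0.0226
```

Call:
{"method": "apply_moves", "body": {
  "motion": [
    {"jaw":0,"x":0,"y":0,"z":0.2,"roll":0},
    {"jaw":0,"x":0,"y":0,"z":0.1,"roll":0},
    {"jaw":0,"x":0,"y":0,"z":0,"roll":0},
    {"jaw":0,"x":0,"y":0,"z":0,"roll":0}
  ]
}}

```text
t: 16.3
ee_pos: [0.622, -0.1637, 0.0517]
tool_rot: [3.141, -0.0, -0.001]
ft_force: [-7.9, 3.8, 25.3]
grip_width: 0.0229
```

Call:
{"method": "apply_moves", "body": {
  "motion": [
    {"jaw":0,"x":-0.1,"y":0,"z":-0.4,"roll":0},
    {"jaw":0,"x":0,"y":0,"z":0,"roll":0},
    {"jaw":0,"x":0,"y":0,"z":0,"roll":0}
  ]
}}

```text
t: 16.68
ee_pos: [0.6216, -0.1637, 0.0521]
tool_rot: [-3.141, -0.002, -0.001]
ft_force: [1.7, 2.4, 6.5]
grip_width: 0.0232
```

Call:
{"method": "apply_moves", "body": {
  "motion": [
    {"jaw":0.5,"x":0,"y":0,"z":0,"roll":0},
    {"jaw":0.5,"x":0,"y":0,"z":0,"roll":0},
    {"jaw":0.5,"x":0,"y":0,"z":0,"roll":0},
    {"jaw":0.5,"x":0,"y":0,"z":0,"roll":0},
    {"jaw":0.5,"x":0,"y":0,"z":-3,"roll":0},
    {"jaw":0.7,"x":0,"y":0,"z":-5,"roll":0},
    {"jaw":1,"x":0,"y":0,"z":-3,"roll":0},
    {"jaw":1,"x":0,"y":0,"z":0,"roll":0}
  ],
  "grip_force": 12
}}

```text
t: 17.68
ee_pos: [0.6224, -0.1644, 0.1639]
tool_rot: [3.14, -0.006, -0.001]
ft_force: [0.2, 0.2, -0.5]
grip_width: 0.0656
```

Run:
```python
from h import *
s,d,P=wlook("w8")
print("tip",fit(P,None,.082,.1,(.622,-.1635),.03)); print("mouth",fit(P,None,.025,.04,(.622,-.1635),.03))
print("orange",fit(P,None,.06,.08,(.6243,-.0858),.03))
```

```text
t 17.675 ee [ 0.6224 -0.1644  0.1639] [ 3.14e+00 -5.50e-03 -9.00e-04] F [ 0.2  0.2 -0.5] w 0.0656
tip (351, array([ 0.6231, -0.1634,  0.085 ]), (622.6, -163.7, 8.4))
mouth (428, array([ 0.6306, -0.1633,  0.0329]), (622.4, -163.3, 17.2))
orange (1180, array([ 0.6261, -0.0872,  0.0693]), (624.9, -86.3, 14.4))
```

View pics/w8.png

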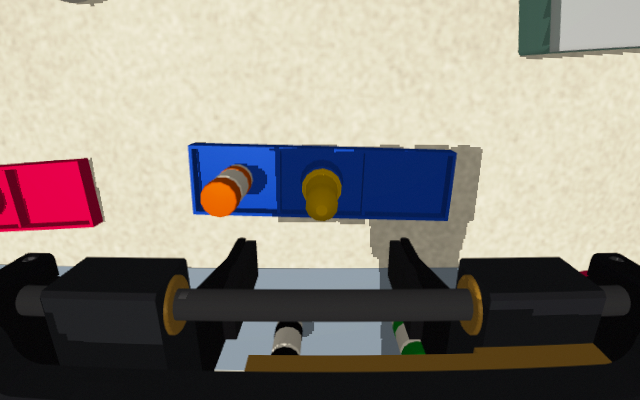

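Call:
{"method": "apply_moves", "body": {
  "motion": [
    {"jaw":1,"x":-3,"y":1.6,"z":-0.3,"roll":0},
    {"jaw":1,"x":-4.5,"y":2.5,"z":0,"roll":0},
    {"jaw":1,"x":-4.4,"y":2.5,"z":0,"roll":0},
    {"jaw":1,"x":-3.5,"y":2,"z":0,"roll":0},
    {"jaw":1,"x":0,"y":0,"z":0,"roll":0},
    {"jaw":1,"x":0,"y":0,"z":0,"roll":0}
  ]
}}

```text
t: 18.48
ee_pos: [0.4667, -0.2492, 0.1632]
tool_rot: [-3.14, 0.001, -0.0]
ft_force: [0.5, 0.2, 1.3]
grip_width: 0.087
```

Run:
```python
from h import *
s,d,P=wlook("w9")
print("green",fit(P,None,.06,.08,(.468,-.25),.03))
print("black",fit(P,None,.06,.08,(.4627,-.1276),.03))
```

```text
t 18.475 ee [ 0.4667 -0.2492  0.1632] [-3.1404e+00  9.0000e-04 -3.0000e-04] F [0.5 0.2 1.3] w 0.087
green (1101, array([ 0.4689, -0.2514,  0.0667]), (467.8, -251.5, 14.4))
black (1096, array([ 0.4635, -0.1304,  0.0666]), (462.5, -129.4, 14.6))
```

View pics/w9.png

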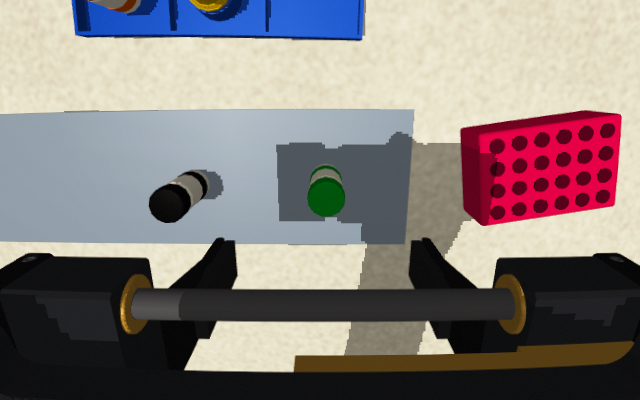

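Call:
{"method": "apply_moves", "body": {
  "motion": [
    {"jaw":1,"x":0.1,"y":0.2,"z":4,"roll":0},
    {"jaw":0.8,"x":0,"y":0,"z":4,"roll":0},
    {"jaw":0.8,"x":0,"y":0,"z":2,"roll":0},
    {"jaw":0.8,"x":0,"y":0,"z":0,"roll":0},
    {"jaw":0.8,"x":0,"y":0,"z":0,"roll":0}
  ]
}}

```text
t: 19.15
ee_pos: [0.469, -0.2515, 0.0647]
tool_rot: [3.141, -0.001, 0.001]
ft_force: [0.5, 0.3, -0.0]
grip_width: 0.07
```

Call:
{"method": "apply_moves", "body": {
  "motion": [
    {"jaw":0.8,"x":-0.1,"y":0,"z":2.5,"roll":0},
    {"jaw":0.8,"x":0,"y":0,"z":1.8,"roll":0},
    {"jaw":0.7,"x":0,"y":0,"z":0.1,"roll":0},
    {"jaw":0.5,"x":0,"y":0,"z":0,"roll":0},
    {"jaw":0.2,"x":0,"y":0,"z":0,"roll":0},
    {"jaw":0,"x":0,"y":0,"z":0,"roll":0},
    {"jaw":0,"x":0,"y":0,"z":0,"roll":0},
    {"jaw":0,"x":0,"y":0,"z":0,"roll":0}
  ],
  "grip_force": 15
}}

```text
t: 20.15
ee_pos: [0.4668, -0.252, 0.0204]
tool_rot: [3.141, -0.0, -0.001]
ft_force: [-0.9, 0.6, 2.7]
grip_width: 0.0282
```

Call:
{"method": "apply_moves", "body": {
  "motion": [
    {"jaw":0,"x":0,"y":0,"z":0,"roll":0},
    {"jaw":0,"x":0,"y":0,"z":0,"roll":0},
    {"jaw":0,"x":0,"y":0,"z":0,"roll":0},
    {"jaw":0,"x":0,"y":0,"z":0,"roll":0}
  ]
}}

```text
t: 20.65
ee_pos: [0.4668, -0.252, 0.0203]
tool_rot: [3.141, -0.0, -0.001]
ft_force: [-0.9, 0.3, 4.1]
grip_width: 0.0282
```

Call:
{"method": "apply_moves", "body": {
  "motion": [
    {"jaw":0,"x":0,"y":0,"z":-3,"roll":0},
    {"jaw":0,"x":0,"y":0,"z":-6,"roll":0},
    {"jaw":0,"x":0,"y":-1,"z":-5,"roll":0},
    {"jaw":0,"x":1.3,"y":-4.5,"z":-2,"roll":0},
    {"jaw":0,"x":1.5,"y":-5.6,"z":0,"roll":0},
    {"jaw":0,"x":1.5,"y":-5.6,"z":0,"roll":0},
    {"jaw":0,"x":1.5,"y":-5.6,"z":0,"roll":0},
    {"jaw":0,"x":1.5,"y":-5.6,"z":0,"roll":0}
  ]
}}

```text
t: 21.65
ee_pos: [0.5398, 0.0284, 0.1796]
tool_rot: [3.141, 0.001, -0.001]
ft_force: [0.9, -1.0, -0.4]
grip_width: 0.028
```

Call:
{"method": "apply_moves", "body": {
  "motion": [
    {"jaw":0,"x":1.5,"y":-5.6,"z":0,"roll":0},
    {"jaw":0,"x":1.5,"y":-5.6,"z":0,"roll":0},
    {"jaw":0,"x":1.5,"y":-5.6,"z":0,"roll":0},
    {"jaw":0,"x":1.5,"y":-5,"z":0,"roll":0},
    {"jaw":0,"x":0,"y":0,"z":0,"roll":0},
    {"jaw":0,"x":0,"y":0,"z":0,"roll":0}
  ]
}}

```text
t: 22.4
ee_pos: [0.5997, 0.2439, 0.179]
tool_rot: [3.14, 0.001, -0.001]
ft_force: [0.4, -0.7, -0.1]
grip_width: 0.0281
```

Run:
```python
from h import *
s,d,P=wlook("w10")
hsv=cv2.cvtColor(d["color"],cv2.COLOR_RGB2HSV);H,S,V=cv2.split(hsv)
m=((H>160)&(S>150))
q=P[m&(P[...,2]>.013)&(P[...,2]<.019)]
r=cv2.minAreaRect((q[:,:2]*1000).astype(np.float32));print("pink",r)
```

```text
t 22.4 ee [0.5997 0.2439 0.179 ] [ 3.1398e+00  1.5000e-03 -1.1000e-03] F [ 0.4 -0.7 -0.1] w 0.0281
pink ((605.5840454101562, 173.30288696289062), (64.8989028930664, 236.5395050048828), 3.238619804382324)
```

View pics/w10.png

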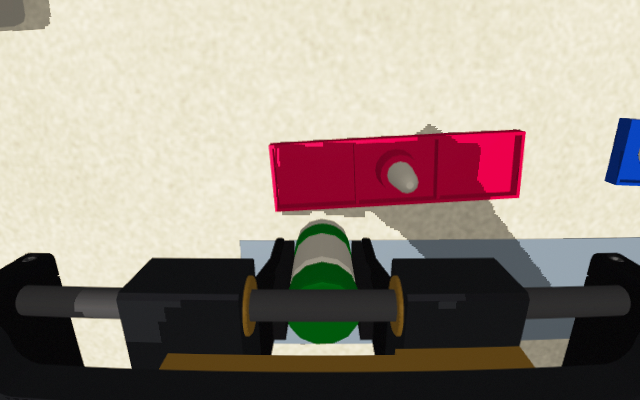

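Call:
{"method": "apply_moves", "body": {
  "motion": [
    {"jaw":0,"x":0.1,"y":-0.7,"z":4,"roll":0},
    {"jaw":0,"x":0,"y":0,"z":5,"roll":0},
    {"jaw":0,"x":0,"y":0,"z":3,"roll":0},
    {"jaw":0,"x":0,"y":0,"z":1.5,"roll":0},
    {"jaw":0,"x":0,"y":0,"z":1,"roll":0},
    {"jaw":0,"x":0,"y":0,"z":0.5,"roll":0},
    {"jaw":0,"x":0,"y":0,"z":0,"roll":0},
    {"jaw":0,"x":0,"y":0,"z":0,"roll":0}
  ]
}}

```text
t: 23.45
ee_pos: [0.6016, 0.2523, 0.031]
tool_rot: [-3.141, -0.002, -0.001]
ft_force: [0.5, 0.4, 0.1]
grip_width: 0.028
```

Call:
{"method": "apply_moves", "body": {
  "motion": [
    {"jaw":0,"x":0,"y":0,"z":0.5,"roll":0},
    {"jaw":0,"x":0,"y":0,"z":0.3,"roll":0},
    {"jaw":0,"x":0,"y":0,"z":0,"roll":0},
    {"jaw":0,"x":0,"y":0,"z":0,"roll":0}
  ]
}}

```text
t: 23.95
ee_pos: [0.6017, 0.2523, 0.0233]
tool_rot: [-3.141, -0.002, -0.001]
ft_force: [-1.1, -0.9, 5.8]
grip_width: 0.0281
```

Floor contact; release and rise.

Call:
{"method": "apply_moves", "body": {
  "motion": [
    {"jaw":0.45,"x":0,"y":0,"z":0,"roll":0},
    {"jaw":0.45,"x":0,"y":0,"z":0,"roll":0},
    {"jaw":0.45,"x":0,"y":0,"z":0,"roll":0},
    {"jaw":0.45,"x":0,"y":0,"z":0,"roll":0},
    {"jaw":0.45,"x":0,"y":0,"z":-3,"roll":0},
    {"jaw":0.45,"x":0,"y":0,"z":-6,"roll":0},
    {"jaw":0.7,"x":0,"y":0,"z":-5,"roll":0},
    {"jaw":1,"x":-1,"y":2,"z":-1,"roll":0}
  ]
}}

```text
t: 24.95
ee_pos: [0.5928, 0.2348, 0.1764]
tool_rot: [-3.137, -0.007, 0.002]
ft_force: [0.0, -0.5, -0.9]
grip_width: 0.052
```

Call:
{"method": "apply_moves", "body": {
  "motion": [
    {"jaw":1,"x":-2,"y":5.5,"z":0,"roll":0},
    {"jaw":1,"x":-2,"y":5.6,"z":0,"roll":0},
    {"jaw":1,"x":-2,"y":5.6,"z":0,"roll":0},
    {"jaw":1,"x":-2,"y":5.6,"z":0,"roll":0},
    {"jaw":1,"x":-2,"y":5.6,"z":0,"roll":0},
    {"jaw":1,"x":-2,"y":5.5,"z":0,"roll":0},
    {"jaw":1,"x":-0.9,"y":2.8,"z":0,"roll":0},
    {"jaw":1,"x":0,"y":0,"z":0,"roll":0}
  ]
}}

```text
t: 25.95
ee_pos: [0.4594, -0.1329, 0.1711]
tool_rot: [3.141, 0.003, -0.007]
ft_force: [-0.0, 0.5, 0.0]
grip_width: 0.0866
```

Run:
```python
from h import *
s,d,P=wlook("w11")
print("black",fit(P,None,.06,.08,(.4627,-.1286),.03))
from cell import get_image
d=get_image("scene");cv2.imwrite("pics/s11.png",cv2.resize(d["color"][120:270,220:500,::-1],None,fx=2.8,fy=2.8))
d=get_image("top");P=cloud(d);print("green",fit(P,None,.055,.08,(.6016,.2523),.03))
```

```text
t 25.95 ee [ 0.4594 -0.1329  0.1711] [ 3.1409e+00  2.5000e-03 -7.1000e-03] F [-0.   0.5  0. ] w 0.0866
black (1050, array([ 0.4635, -0.1288,  0.0667]), (462.6, -128.8, 14.3))
green (157, array([0.6021, 0.2504, 0.0697]), (601.7, 251.5, 14.7))
```

View pics/s11.png

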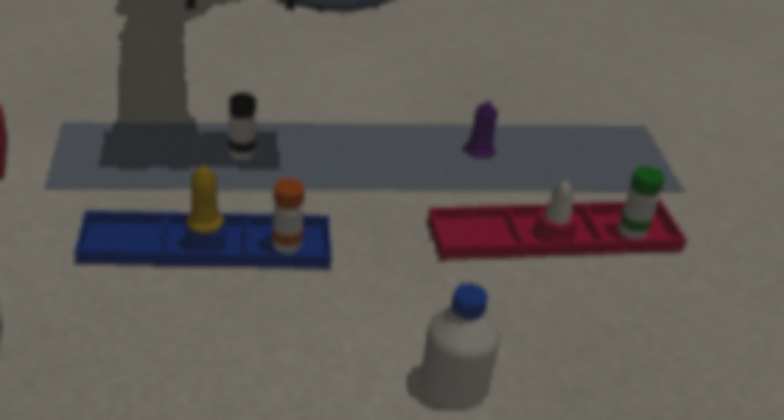

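View pics/w11.png

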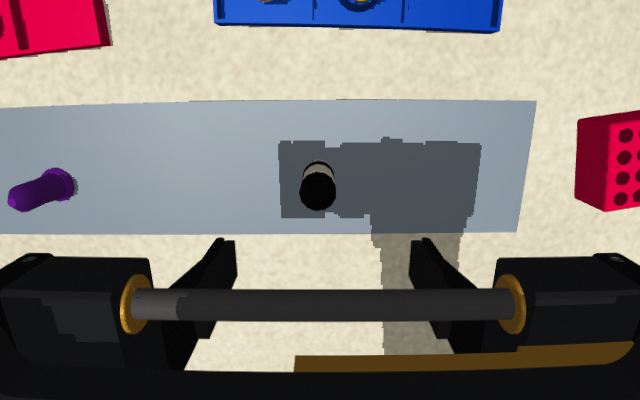

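Call:
{"method": "apply_moves", "body": {
  "motion": [
    {"jaw":1,"x":0,"y":0,"z":4,"roll":0},
    {"jaw":0.8,"x":0,"y":0,"z":4,"roll":0},
    {"jaw":0.8,"x":0,"y":0,"z":2,"roll":0},
    {"jaw":0.8,"x":0,"y":0,"z":0,"roll":0},
    {"jaw":0.8,"x":0,"y":0,"z":0,"roll":0}
  ]
}}

```text
t: 26.72
ee_pos: [0.4627, -0.1291, 0.0728]
tool_rot: [3.142, -0.002, 0.001]
ft_force: [0.1, -1.2, -0.0]
grip_width: 0.0696
```

Call:
{"method": "apply_moves", "body": {
  "motion": [
    {"jaw":0.8,"x":0,"y":0,"z":3,"roll":0},
    {"jaw":0.8,"x":0,"y":0,"z":2,"roll":0},
    {"jaw":0.7,"x":0,"y":0,"z":0.2,"roll":0},
    {"jaw":0.5,"x":0,"y":0,"z":0,"roll":0},
    {"jaw":0.2,"x":0,"y":0,"z":0,"roll":0},
    {"jaw":0,"x":0,"y":0,"z":0,"roll":0},
    {"jaw":0,"x":0,"y":0,"z":0,"roll":0},
    {"jaw":0,"x":0,"y":0,"z":0,"roll":0}
  ]
}}

```text
t: 27.72
ee_pos: [0.4619, -0.13, 0.0203]
tool_rot: [3.141, -0.0, -0.001]
ft_force: [-0.2, 0.8, 2.6]
grip_width: 0.0283
```

Call:
{"method": "apply_moves", "body": {
  "motion": [
    {"jaw":0,"x":0,"y":0,"z":0,"roll":0},
    {"jaw":0,"x":0,"y":0,"z":0,"roll":0},
    {"jaw":0,"x":0,"y":0,"z":0,"roll":0}
  ]
}}

```text
t: 28.1
ee_pos: [0.462, -0.13, 0.0203]
tool_rot: [3.141, -0.001, -0.001]
ft_force: [-0.1, 0.6, 5.1]
grip_width: 0.0283
```

Call:
{"method": "apply_moves", "body": {
  "motion": [
    {"jaw":0,"x":0,"y":0,"z":-3,"roll":0},
    {"jaw":0,"x":0,"y":0,"z":-6,"roll":0},
    {"jaw":0,"x":1,"y":-2,"z":-4,"roll":0},
    {"jaw":0,"x":3,"y":-4.5,"z":-1,"roll":0},
    {"jaw":0,"x":3,"y":-4.5,"z":0,"roll":0},
    {"jaw":0,"x":3,"y":-4.5,"z":0,"roll":0},
    {"jaw":0,"x":3,"y":-4.5,"z":0,"roll":0},
    {"jaw":0,"x":1.8,"y":-2.5,"z":0,"roll":0}
  ]
}}

```text
t: 29.1
ee_pos: [0.6104, 0.0982, 0.1593]
tool_rot: [-3.14, 0.001, 0.002]
ft_force: [-0.5, -1.1, -0.6]
grip_width: 0.0283
```

Call:
{"method": "apply_moves", "body": {
  "motion": [
    {"jaw":0,"x":0,"y":0,"z":0,"roll":0},
    {"jaw":0,"x":0,"y":0,"z":0,"roll":0},
    {"jaw":0,"x":0,"y":0,"z":0,"roll":0}
  ]
}}

```text
t: 29.48
ee_pos: [0.6093, 0.0932, 0.1598]
tool_rot: [3.14, 0.001, -0.003]
ft_force: [-0.2, -0.1, -0.9]
grip_width: 0.0281
```

Call:
{"method": "apply_moves", "body": {
  "motion": [
    {"jaw":0,"x":0,"y":-0.1,"z":4,"roll":0},
    {"jaw":0,"x":0,"y":0,"z":4,"roll":0},
    {"jaw":0,"x":0,"y":0,"z":3,"roll":0},
    {"jaw":0,"x":0,"y":0,"z":1.5,"roll":0},
    {"jaw":0,"x":0,"y":0,"z":0.5,"roll":0},
    {"jaw":0,"x":0,"y":0,"z":0,"roll":0},
    {"jaw":0,"x":0,"y":0,"z":0,"roll":0}
  ]
}}

```text
t: 30.35
ee_pos: [0.6108, 0.0961, 0.0313]
tool_rot: [-3.141, -0.002, -0.001]
ft_force: [-0.8, 0.2, -0.3]
grip_width: 0.0283
```

Call:
{"method": "apply_moves", "body": {
  "motion": [
    {"jaw":0,"x":0,"y":0,"z":0.5,"roll":0},
    {"jaw":0,"x":0,"y":0,"z":0.3,"roll":0},
    {"jaw":0,"x":0,"y":0,"z":0,"roll":0},
    {"jaw":0,"x":0,"y":0,"z":0,"roll":0}
  ]
}}

```text
t: 30.85
ee_pos: [0.6107, 0.0962, 0.0233]
tool_rot: [-3.142, -0.002, -0.001]
ft_force: [-1.7, -0.2, 7.0]
grip_width: 0.0283
```

Call:
{"method": "apply_moves", "body": {
  "motion": [
    {"jaw":0.45,"x":0,"y":0,"z":0,"roll":0},
    {"jaw":0.45,"x":0,"y":0,"z":0,"roll":0},
    {"jaw":0.45,"x":0,"y":0,"z":0,"roll":0},
    {"jaw":0.45,"x":0,"y":0,"z":0,"roll":0},
    {"jaw":0.45,"x":0,"y":0,"z":-3,"roll":0},
    {"jaw":0.45,"x":0,"y":0,"z":-6,"roll":0},
    {"jaw":0.6,"x":0,"y":0,"z":-5,"roll":0},
    {"jaw":0.6,"x":-3,"y":0,"z":-4,"roll":0}
  ]
}}

```text
t: 31.85
ee_pos: [0.5815, 0.0959, 0.2043]
tool_rot: [-3.141, -0.003, -0.002]
ft_force: [-0.1, -0.2, -0.4]
grip_width: 0.0495
```

Call:
{"method": "apply_moves", "body": {
  "motion": [
    {"jaw":0.6,"x":-5,"y":3,"z":-2,"roll":0},
    {"jaw":0.6,"x":-5,"y":3,"z":0,"roll":0},
    {"jaw":0.6,"x":0,"y":0,"z":0,"roll":0},
    {"jaw":0.6,"x":0,"y":0,"z":0,"roll":0},
    {"jaw":0.6,"x":0,"y":0,"z":0,"roll":0}
  ]
}}

```text
t: 32.48
ee_pos: [0.481, 0.037, 0.2221]
tool_rot: [-3.141, -0.001, 0.0]
ft_force: [0.2, 0.2, 0.6]
grip_width: 0.0521
```

Run:
```python
from h import *
s,d,P=wlook("w12")
from cell import get_image
d=get_image("scene");cv2.imwrite("pics/s12.png",cv2.resize(d["color"][120:270,160:480,::-1],None,fx=2.5,fy=2.5))
d=get_image("top");P=cloud(d);cv2.imwrite("pics/t12.png",d["color"][:,:,::-1])
for n,c in dict(green=(.6016,.2523),black=(.6107,.0962),orange=(.6245,-.086)).items(): print(n,fit(P,None,.055,.08,c,.03))
print("noz",fit(P,None,.075,.1,(.622,-.1635),.03))
```

```text
t 32.475 ee [0.481  0.037  0.2221] [-3.1407e+00 -6.0000e-04  3.0000e-04] F [0.2 0.2 0.6] w 0.0521
green (159, array([0.6021, 0.2503, 0.0694]), (602.6, 251.8, 14.7))
black (138, array([0.6099, 0.095 , 0.0699]), (611.0, 95.6, 14.4))
orange (140, array([ 0.6228, -0.0853,  0.0702]), (622.9, -85.2, 14.2))
noz (92, array([ 0.62  , -0.1622,  0.0828]), (620.5, -162.2, 11.4))
```

View pics/s12.png

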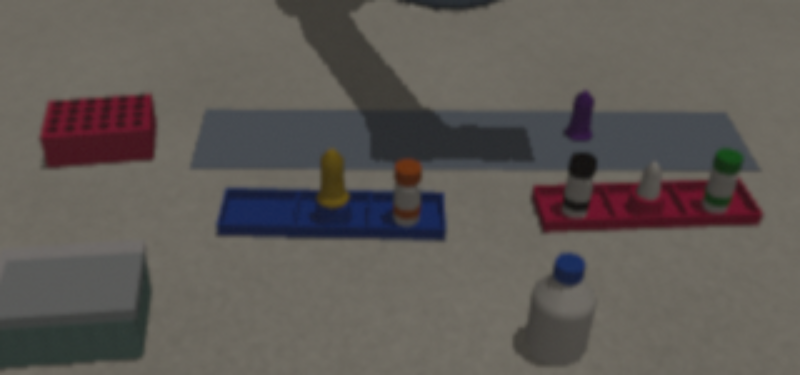

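View pics/t12.png

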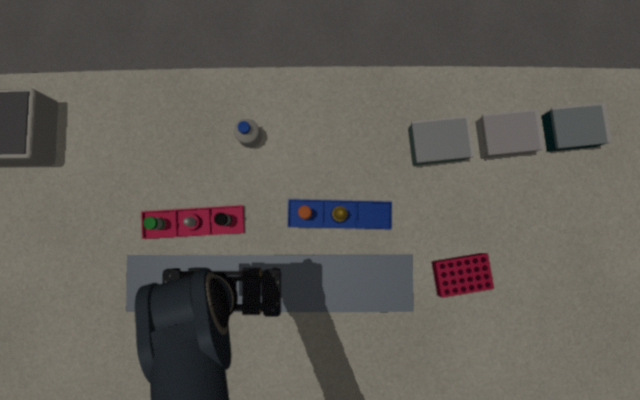

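The scene view shows three vials standing upright in outer compartments (orange at 407,195; black at 578,185; green at 724,180). The yellow nozzle is upright on the blue spigot (332,180), and the purple nozzle, bottle and rack have not moved.

```bash
python3 -c "
from cell import *
print(hand_in())"
```

```text
the job is handed in; nothing more can be done
None
```

Both kits are made up, and I handed the job in at about 32.6 s. I worked in the order given:
- **Orange vial:** placed in the blue caddy's left (+y) compartment.
- **Yellow nozzle:** pushed onto the blue spigot with about 25 N, then released.
- **Green and black vials:** placed in the pink caddy's left (+y) and right (-y) compartments.

**Last checks (scene and top views):**
- All three vials stand upright, with cap tops at about 70 mm and within about 2 mm of the compartment centres.
- The yellow nozzle sits upright and centred on its spigot. Its tip reads about 89 mm high, worked out from the hand's height when it was pushed home.
- In the scene and top views the bottle and the rack have not moved, and in the scene view the purple nozzle has not either; the arm hid it in the last top view.
- The hand was clear, open and in free air.

**Disagreements:** the top and wrist cameras differed by about 1–2 mm on the orange vial and the nozzle, within calibration. The gripper read about 23 mm on the nozzle's 24 mm grip, but the hold did not slip. No check failed.

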